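Feel the end float of a sander spindle and leave it mid-float

ROBOT

A 6-joint arm with a two-finger parallel gripper is mounted at the origin on a cart in front of the work surface, level with it; the furniture and walls round the work are solid. World frame = base frame: x ahead of the robot, y to its left, z up, the work surface at z = 0. Lengths are in m, angles in rad, forces in N, time in s.
With the tool pointing down it reaches from about 0.35 to 0.925 m from the base axis. Payload 6.4 kg.
Tool frame: the origin (TCP) lies at the very end of the fingers, on their centre line; the grasp point (between the pads) lies 19 mm behind it; z points along the fingers, y is the line along which they close (so a half turn about z gives the same grasp; the last joint's range is limited). The gripper opens to 94 mm and grips with 3 to 60 N. Pads are 16 mm wide; open, the fingers measure 119 mm over their backs; the gripper's body (75 mm by 177 mm) begins 78 mm behind the grasp point.
Start: joints at [1.057, 0.245, 1.558, -0, 1.339, -0.174], TCP at [0.217, 0.613, 0.205] pointing down, gripper open.
Joint ranges: [-3.13, 3.13], [-1.02, 2.26], [0.13, 2.54], [-0.95, 4.09], [0.21, 2.88], [-2.74, 2.74]. Speed limits (rad/s): [2.57, 2.57, 3.14, 3.14, 3.14, 3.14].

INTERFACE

Orientations are given as a rotation vector (axis times angle).
In Python, from rig import goto, servo_line, move_j, set_gripper, dwell, inverse_kinematics, observe, read_camera, calibration, IKError, hand_in, look_for gives the robot as it stands. The module is installed in compiled form; this text tells all that it offers. Calls block until the motion is done:
- goto(position, orientation): joint-space move of the TCP to a pose.
- servo_line(position, attitude=None, speed=0.15, f_stop=None): straight line of the TCP; attitude=None keeps the orientation; speed is the mean speed in m/s. With f_stop (N) it stops when the force on the tool has changed by that much, and returns True; else False.
- move_j(angles): joint-space move.
- set_gripper(opening, f_grip=None): finger opening in m; f_grip is the grip in N (None keeps the last); returns when the fingers have stopped.
- dwell(seconds).
- inverse_kinematics(position, orientation): joint angles nearest the present ones, or None.
- observe(): the state.
- read_camera(name): name is "scene" or "top"; returns the picture (400x640x3 uint8, red, green, blue); there is no depth.
- calibration(name): a dict with "K" (3x3 intrinsics, pixels), "dist_coeffs" ([k1, k2, p1, p2, k3] as OpenCV has them; the pictures are not rectified), "origin" and "rotation" of the camera in the world. Camera axes: x right, y up, looking along -z (the intrinsics and any distortion apply to the point x, -y, -z); pixel columns grow to the right and rows downward; lengths in m; the calibration is good to about 2 mm. A picture is of the moment at which its call begins. calibration takes no time and is no camera call.
A pose or a line that the arm cannot do raises IKError and nothing moves.
- hand_in(): hands the job in; it is judged then, once.
Trained networks look in the newest picture that a camera, given by its name, has taken for a name from the list of things; names that differ only in an ending like _2 or _b are one class to them, and where a whole thing is asked for, a point or a joint stands for the part that bears it (a point fixed in the world has none). Each returns a list of dicts, best first, with "confidence" (0 to 1); they miss things now and then, are a little off and sometimes report something else, mostly with a low value. They report only what shows in the picture. A call takes as long as a camera call.
- look_for(camera, name): "bbox" ([left, top, width, height] in pixels, round what is visible of it).
The state is a dict: "t": time; "q": joint angles; "qvel": joint speeds; "tau": joint torques, N m; "eef_pos": TCP position; "tool_rot": TCP orientation; "contact_force": force on the tool from outside, world axes, zero at the start; "wrist_torque": the same for the moment, N m; "gripper_width": finger opening in m; "gripper_force": force on a finger pad.
Only numpy, scipy, OpenCV 4.12 (cv2) and the standard library are available. Lean on these libraries where they do the work, as an engineer would, in place of code of your own. Each camera call takes 0.05 s, during which the arm holds its last target. There are 200 camera calls.

TASK

Check the end float of the spindle in the green bearing housing: hold it by its aluminium hub, push it gently in until it comes up against the inner stop, then draw it gently out until it comes up against the outer stop. Then leave it standing exactly midway between the two stops, hub released. Do not force it against the stops, and leave the screwdriver, tape measure and roll of tape where they are.

Things in the scene. Friction and masses are not known exactly. Their poses are not given: they have to be found in the camera images.
- housing: Green bearing housing of a belt sander, bolted to the bench: foot plate 150 x 120 x 10 mm, body 120 (along x) x 66 x 80 mm high, round steel end covers at x = -64 and +64 mm. Origin: centre of the foot's underside. The spindle lies along its x axis, 55 mm above the bench; the hub stands out on its -x side (to the right), a bare end on its +x side. Yaw varies.
- hub (a point): Centre of the spindle's spool-shaped aluminium hub, on the spindle axis, 55 mm above the bench. The barrel, the place to grip, is 32 mm in diameter and 40 mm long along the spindle, between two flanges 44 mm in diameter and 6 mm thick; nothing is below it but the bench. Its x axis is the spindle axis: +x is in, towards the housing; -x is out.
- spindle: Steel spindle, 18 mm thick, origin on its axis 120 mm inward of the hub centre. Slides along x only, without turning: drag 3 N, stays where left. Unseen springy stops (4 to 8 N/mm) in the housing: total travel 20 to 32 mm, start up to 9 mm either side of the middle, which nothing outside shows. 2 N on a stop, beyond the drag, counts as felt; over 20 N is forcing it.
- screwdriver_mid (a point): Centre of a screwdriver with a red handle, 212 mm long, 30 mm thick, lying on the bench beside the housing; to be left alone.
- tape_measure_mid (a point): Centre of a yellow and black tape measure, 33 x 85 x 70 mm high, standing on the bench beyond the hub; to be left alone.
- tape_roll_mid (a point): Centre of a roll of masking tape, 104 mm across, 24 mm high, lying flat on a thin plywood board behind the housing; to be left alone.

How it is judged:
On the way, in this order (a step that is already met when the one before it is completed fails the run):
1. the spindle has been pushed in against its inner stop (contact force between collar and stop_in above 2 N), for 0.05 s.
2. then drawn out against its outer stop (contact force between collar and stop_out above 2 N), for 0.05 s.
At the end, for the whole second after the job is handed in: The spindle, pushed against its inner stop and then drawn against its outer stop, stands at rest within 2 mm of the middle of its travel between the stops, the hub released (horizontal distance between collar and middle below 0.002 m and linear speed of spindle below 0.002 m/s and contact force between each of the arm, the fingers and spindle below 0.1 N); the robot touches nothing.
It fails at once if the spindle is forced against a stop with more than 20 N along its axis (contact force between collar and stop_in above 23.5 N or contact force between collar and stop_out above 23.5 N).
It fails at once if the screwdriver, tape measure or roll of tape is moved by more than 25 mm (distance of any of screwdriver_mid, tape_measure_mid, tape_roll_mid from where it was at the start of the episode above 0.025 m).
It also fails if it takes over 45 s, if anything falls off the work surface, if the arm or the gripper's body presses on something with over 40 N, if the wrist force passes 120 N, or if a joint passes its speed limit or range.

## Working session

There is one attempt and no reset: what is moved stays moved. The work goes in short steps, each a Python script; the robot and the scene stay as the last script left them, time stands still between calls to the robot, and variables do not carry over. Pictures are saved under pics/ and viewed, at most 10 in all, crops included, and the job is handed in when it is done.

```bash
mkdir -p pics; python3 - <<'E'
from rig import *
import cv2
for c in ("scene","top"):
    im=read_camera(c); cv2.imwrite(f"pics/{c}0.png",im[:,:,::-1])
    for n in ("housing","hub","spindle","screwdriver_mid","tape_measure_mid","tape_roll_mid"):
        print(c,n,[( [round(v) for v in d["bbox"]],round(d["confidence"],2)) for d in look_for(c,n)][:2])
    k=calibration(c); print(k)
o=observe();print(o)
E
```

```text
scene housing [([258, 192, 74, 60], 0.79), ([393, 214, 19, 44], 0.7)]
scene hub [([244, 202, 124, 26], 0.71)]
scene spindle [([245, 199, 126, 29], 0.83)]
scene screwdriver_mid [([238, 256, 100, 22], 0.66), ([392, 215, 20, 40], 0.59)]
scene tape_measure_mid [([392, 212, 21, 42], 0.92)]
scene tape_roll_mid [([315, 171, 40, 28], 0.77)]
{'K': array([[403.78505632,   0.        , 317.58083303],
       [  0.        , 403.78505632, 196.07762699],
       [  0.        ,   0.        ,   1.        ]]), 'dist_coeffs': array([-0.10547916,  0.        ,  0.        ,  0.        ,  0.        ]), 'origin': array([ 0.08201519, -0.58973354,  0.49603946]), 'rotation': array([ 1.02660485, -0.36772963, -0.56655971])}
top housing [([264, 197, 86, 82], 0.89)]
top hub [([263, 183, 106, 88], 0.69)]
top spindle [([261, 182, 109, 90], 0.72), ([375, 151, 30, 34], 0.32)]
top screwdriver_mid [([304, 252, 87, 66], 0.91)]
top tape_measure_mid []
top tape_roll_mid [([233, 122, 50, 49], 0.86)]
{'K': array([[507.62585466,   0.        , 323.35338428],
       [  0.        , 507.62585466, 206.99926556],
       [  0.        
[... 238 characters left out ...]
}
{'t': 0.7, 'q': array([ 1.05686452e+00,  2.45054327e-01,  1.55777186e+00, -6.84052253e-06,
        1.33870006e+00, -1.74087957e-01]), 'qvel': array([ 1.66118826e-03,  1.17874226e-04, -1.77161193e-04,  5.14423188e-04,
       -1.14172296e-03,  3.29257220e-05]), 'tau': array([ 6.61710546e-04, -4.15738249e+01, -3.14811301e+01,  6.84705446e-02,
        2.90095678e-02, -4.91127224e-06]), 'eef_pos': array([0.21667297, 0.61285174, 0.20549964]), 'tool_rot': array([5.31252993e-01, 3.09631952e+00, 9.46791849e-05]), 'contact_force': array([-0.45939763, -0.05494671, -0.46015113]), 'wrist_torque': array([-0.00940023, -0.04998122, -0.00717179]), 'gripper_force': 0.0, 'gripper_width': 0.09343602698032845}
```

View pics/top0.png

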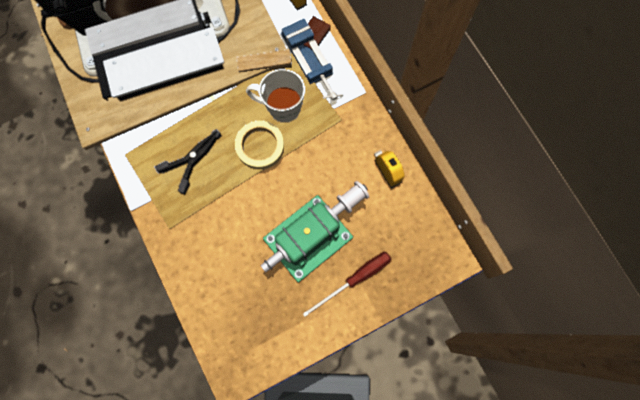

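View pics/scene0.png

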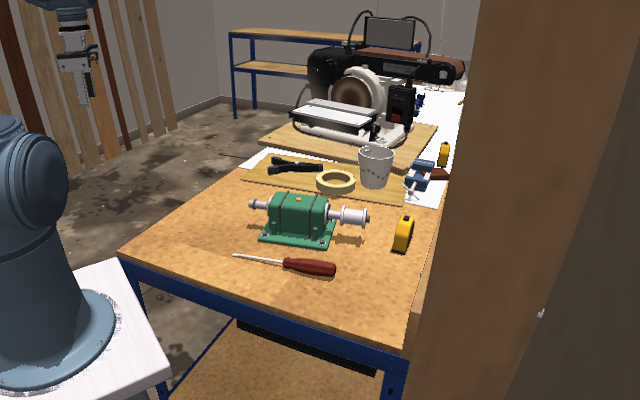

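The top view shows the hub near (351,197), bare end near (266,267), tape measure at (390,167), screwdriver at (347,284). The scene view agrees. I'll zoom in for the axis.

```bash
cat > h.py <<'E'
from rig import *
import cv2, numpy as np
from scipy.spatial.transform import Rotation as R
def ray(c,uv,z):
    k=calibration(c); p=cv2.undistortPoints(np.array([[uv]],float),k["K"],k["dist_coeffs"])[0,0]
    d=R.from_rotvec(k["rotation"]).as_matrix()@np.array([p[0],-p[1],-1]); o=k["origin"]
    return o+d*(z-o[2])/d[2]
def proj(c,P):
    k=calibration(c); v=R.from_rotvec(k["rotation"]).as_matrix().T@(np.array(P)-k["origin"])
    return cv2.projectPoints(np.array([[v[0],-v[1],-v[2]]]),np.zeros(3),np.zeros(3),k["K"],k["dist_coeffs"])[0].ravel()
E
python3 - <<'E'
from h import *
a=cv2.imread("pics/top0.png")[150:290,250:400]; cv2.imwrite("pics/crop.png",cv2.resize(a,None,fx=4,fy=4,interpolation=cv2.INTER_CUBIC))
for n,uv,z in (("out",(364,187),.055),("bare",(266,267),.055),("tapem",(390,167),.03),("drvhandle",(388,258),.015),("drv",(347,284),.015),("wall",(400,120),.0),("wall",(480,270),.0),("roll",(259,145),.02)): print(n,ray("top",uv,z).round(3))
E
```

```text
out [ 0.606 -0.087  0.055]
bare [0.436 0.102 0.055]
tapem [ 0.659 -0.143  0.03 ]
drvhandle [ 0.468 -0.142  0.015]
drv [ 0.412 -0.059  0.015]
wall [ 0.779 -0.169  0.   ]
wall [ 0.451 -0.336  0.   ]
roll [0.702 0.138 0.02 ]
```

View pics/crop.png

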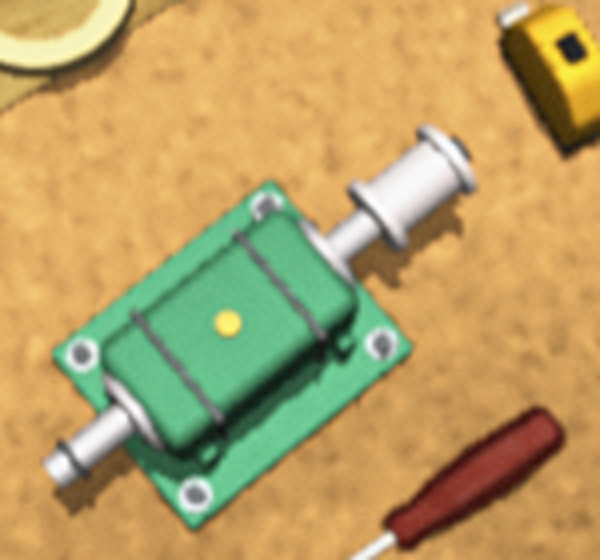

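The crop shows the hub flange centres at about (449,160) and (379,217), the bare end at (58,467) and the foot corners at (270,182), (412,347), (195,528) and (55,355).

```bash
python3 - <<'E'
from h import *
f=lambda x,y,z: ray("top",((x+.5)/4-.5+250,(y+.5)/4-.5+150),z)
O,I,B=f(449,160,.055),f(379,217,.055),f(58,467,.055)
c=[f(*p,.01) for p in((270,182),(412,347),(195,528),(55,355))]
F=sum(c)/4; print("foot",F, "cover",f(228,323,.083))
ang=lambda v:np.degrees(np.arctan2(v[1],v[0]))
print(O,I,(O+I)/2,np.linalg.norm(O-I),np.linalg.norm(O-B))
print("yaw",ang(B-(O+I)/2),ang(c[2]-c[1]),ang(c[3]-c[0]),ang(c[1]-c[0])+90,ang(c[2]-c[3])+90)
H=(O+I)/2; a=np.array([F[0]-H[0],F[1]-H[1]]);print("hub->foot",ang(a),np.linalg.norm(a))
print("scene px hub,out,in,bare,foot",*[proj("scene",p).round(1) for p in(H,O,I,B,F)])
a=cv2.imread("pics/scene0.png")[170:290,230:420]; cv2.imwrite("pics/crop2.png",cv2.resize(a,None,fx=4,fy=4,interpolation=cv2.INTER_CUBIC))
th=np.radians(ang(B-H)); 
for s in(1,-1):
    ax=np.array([np.cos(th),np.sin(th),0]);y=s*np.array([-ax[1],ax[0],0]);z=np.array([0,0,-1.]);x=np.cross(y,z)
    rv=R.from_matrix(np.c_[x,y,z]).as_rotvec()
    print(s,rv,inverse_kinematics([H[0],H[1],.2],rv),inverse_kinematics([H[0],H[1],.036],rv))
E
```

```text
foot [0.50551436 0.02406221 0.01      ] cover [0.50647889 0.02464403 0.083     ]
[ 0.59999301 -0.08303892  0.055     ] [ 0.56889133 -0.04818369  0.055     ] [ 0.58444217 -0.0656113   0.055     ] 0.046714036707403025 0.24975441352060046
yaw 130.64648325104383 131.9349098798773 131.8195352354889 -48.146135732968844 -48.47570268305637
hub->foot 131.35322075958095 0.11946103569729183
scene px hub,out,in,bare,foot [353.6 218. ] [364.7 219.4] [342.5 216.6] [251.3 204.1] [298.1 228.5]
1 [ 2.8546949  -1.31161025  0.        ] [-0.30444412  0.10699648  1.72504271  0.          1.30955346  2.12773357] [-0.30444412  0.31326133  1.81442273  0.          1.01390859  2.12773357]
-1 [1.31161025 2.8546949  0.        ] [-0.30444412  0.10699648  1.72504271  0.          1.30955346 -1.01385909] [-0.30444412  0.31326133  1.81442273  0.          1.01390859 -1.01385909]
```

View pics/crop2.png

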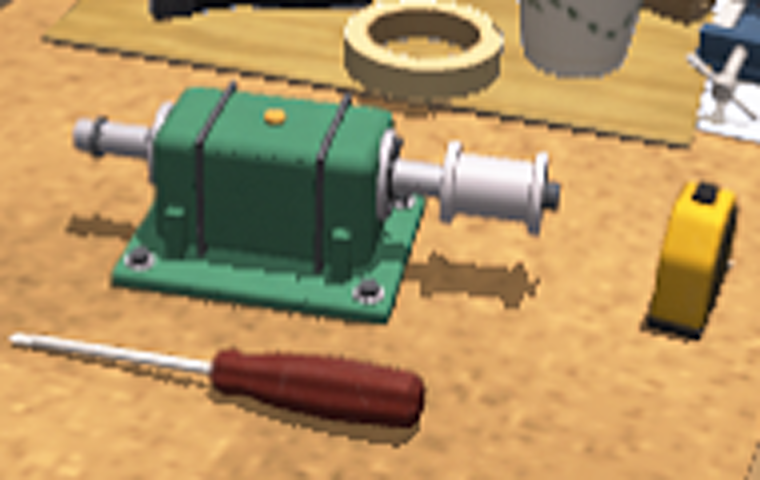

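The scene crop shows the flanges at (343,216) and (365,218), which matches the projection. Yaw is about 131.5°. Next: approach and grip lightly.

```bash
cat >> h.py <<'E'
th=np.radians(131.5); ax=np.array([np.cos(th),np.sin(th),0]); ly=-np.array([-ax[1],ax[0],0]); zz=np.array([0,0,-1.])
rv=R.from_matrix(np.c_[np.cross(ly,zz),ly,zz]).as_rotvec()
H=np.array([.5845,-.0658,.055])
def st(m=""):
    o=observe(); F=o["contact_force"]; d=o["eef_pos"]-H
    print(m,"t%.2f s %.2f lat %.2f z %.4f  Fax %.2f Flat %.2f Fz %.2f w %.4f g %.1f"%(o["t"],d@ax*1e3,d@ly*1e3,o["eef_pos"][2],F@ax,F@ly,F[2],o["gripper_width"],o["gripper_force"]),"tq",o["wrist_torque"].round(2)); return o
E
python3 - <<'E'
from h import *
goto([H[0],H[1],.2],rv); st("above")
print(servo_line([H[0],H[1],.036],speed=.1,f_stop=6)); st("down")
set_gripper(.026,8); st("grip8"); dwell(.2); st()
im=read_camera("top"); a=im[100:300,230:430,::-1]; cv2.imwrite("pics/g.png",cv2.resize(a,None,fx=3,fy=3))
im=read_camera("scene"); a=im[130:280,230:430,::-1]; cv2.imwrite("pics/g2.png",cv2.resize(a,None,fx=3,fy=3))
E
```

```text
above t3.42 s 0.49 lat 0.54 z 0.2000  Fax -0.25 Flat 0.22 Fz 0.23 w 0.0939 g 0.0 tq [-0.02  0.03 -0.  ]
False
down t5.22 s -0.46 lat 0.30 z 0.0367  Fax -0.19 Flat -1.02 Fz 0.48 w 0.0941 g 0.0 tq [ 0.   -0.05 -0.02]
grip8 t6.19 s -0.00 lat 0.75 z 0.0360  Fax -0.12 Flat 5.34 Fz -2.13 w 0.0312 g 8.0 tq [ 0.52 -0.63  0.02]
 t6.39 s -0.05 lat 0.74 z 0.0360  Fax 0.53 Flat 5.99 Fz -2.20 w 0.0319 g 8.0 tq [ 0.51 -0.71 -0.01]
```

View pics/g2.png

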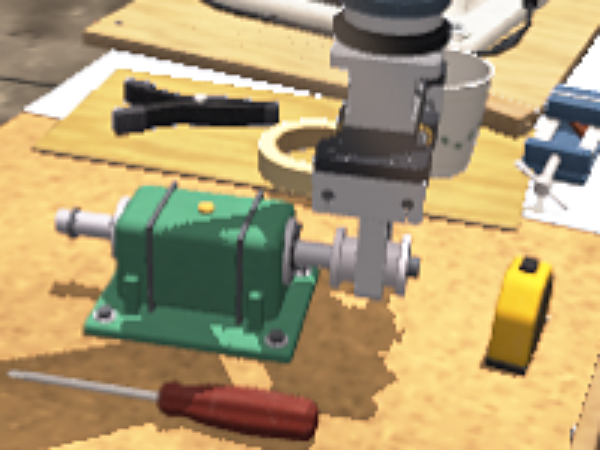

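The fingers hold the barrel between the flanges, around (370,250) in the crop. Lateral load is small, so I'll centre, firm up the grip, and push in by steps with lateral compliance.

```bash
cat >> h.py <<'E'
def F(n=4):
    a=[]
    for _ in range(n): a.append(observe()["contact_force"]); dwell(.01)
    m=np.mean(a,0); return m@ax,m@ly,m[2]
def probe(s,lat,sign,n,thr,step=.001,tmax=22):
    """step along axis till axial reaction beyond thr; returns s,lat"""
    for i in range(n):
        s+=sign*step
        P=H+s*ax+lat*ly; P[2]=.036
        servo_line(P,speed=.015); fa,fl,fz=F()
        lat+=np.clip(fl*1e-4,-2e-4,2e-4)
        o=observe(); print("%.2f s %.1f (%.2f) lat %.2f Fax %.2f Flat %.1f Fz %.1f w %.4f"%(o["t"],s*1e3,(o["eef_pos"]-H)@ax*1e3,lat*1e3,fa,fl,fz,o["gripper_width"]))
        if -sign*fa>thr: print("STOP"); break
    return s,lat
E
python3 - <<'E'
from h import *
lat=.001; P=H+lat*ly;P[2]=.036; servo_line(P,speed=.02); st("shift")
set_gripper(.026,25); st("grip25")
s,lat=probe(0,lat,1,4,7)
E
```

```text
shift t6.74 s 0.03 lat 0.73 z 0.0359  Fax 0.32 Flat 0.38 Fz -0.05 w 0.0320 g 8.0 tq [ 0.05 -0.12 -0.01]
grip25 t6.96 s 0.01 lat 0.79 z 0.0360  Fax -0.11 Flat 0.80 Fz -0.31 w 0.0315 g 25.0 tq [-0.02 -0.06 -0.03]
7.24 s 1.0 (0.56) lat 1.02 Fax -3.15 Flat 0.2 Fz -2.0 w 0.0311
7.53 s 2.0 (1.91) lat 0.89 Fax -2.93 Flat -1.2 Fz -1.8 w 0.0314
7.81 s 3.0 (3.11) lat 0.79 Fax -2.56 Flat -1.0 Fz -1.6 w 0.0313
8.09 s 4.0 (4.15) lat 0.72 Fax -2.16 Flat -0.7 Fz -2.0 w 0.0312
```

```bash
python3 - <<'E'
from h import *
s,lat=probe(.004,.0007,1,24,7)
dwell(.15); print(F(8)); st(); print(s,lat)
E
```

```text
8.38 s 5.0 (5.16) lat 0.69 Fax -2.30 Flat -0.1 Fz -1.8 w 0.0315
8.66 s 6.0 (6.14) lat 0.76 Fax -2.15 Flat 0.6 Fz -2.2 w 0.0314
8.94 s 7.0 (7.11) lat 0.81 Fax -2.34 Flat 0.5 Fz -2.5 w 0.0313
9.22 s 8.0 (8.10) lat 0.87 Fax -2.69 Flat 0.7 Fz -2.5 w 0.0314
9.51 s 9.0 (9.11) lat 0.90 Fax -2.61 Flat 0.3 Fz -2.2 w 0.0314
9.79 s 10.0 (10.10) lat 0.84 Fax -2.46 Flat -0.6 Fz -1.7 w 0.0316
10.07 s 11.0 (11.10) lat 0.82 Fax -1.98 Flat -0.2 Fz -1.9 w 0.0315
10.36 s 12.0 (12.11) lat 0.77 Fax -2.21 Flat -0.4 Fz -2.7 w 0.0313
10.64 s 13.0 (13.13) lat 0.83 Fax -2.52 Flat 0.6 Fz -2.0 w 0.0317
10.93 s 14.0 (14.10) lat 0.85 Fax -2.42 Flat 0.2 Fz -2.0 w 0.0313
11.21 s 15.0 (15.07) lat 0.87 Fax -2.03 Flat 0.2 Fz -2.2 w 0.0315
11.49 s 16.0 (16.07) lat 0.85 Fax -2.34 Flat -0.2 Fz -2.3 w 0.0314
11.78 s 17.0 (17.05) lat 0.86 Fax -2.86 Flat 0.1 Fz -2.5 w 0.0314
12.06 s 18.0 (17.27) lat 0.85 Fax -5.74 Flat -0.1 Fz -4.3 w 0.0314
12.34 s 19.0 (17.34) lat 0.90 Fax -8.61 Flat 0.5 Fz -7.3 w 0.0312
STOP
(np.float64(-8.815932572546949), np.float64(0.4800820712824043), np.float64(-6.966388039271366))
 t12.56 s 17.36 lat 0.86 z 0.0360  Fax -8.96 Flat 0.45 Fz -7.43 w 0.0313 g 25.0 tq [-1.1  -0.99  0.  ]
0.01900000000000001 0.0009013634422192436
```

```bash
python3 - <<'E'
from h import *
im=read_camera("scene"); a=im[150:270,240:420,::-1]; b=read_camera("top")[130:290,240:440,::-1]
a=cv2.resize(a,(720,480),interpolation=cv2.INTER_CUBIC)
cv2.imwrite("pics/in1.png",a); cv2.imwrite("pics/in2.png",cv2.resize(b,None,fx=3,fy=3))
o=observe(); print(o["eef_pos"],R.from_rotvec(o["tool_rot"]).as_matrix().round(4),R.from_rotvec(rv).as_matrix().round(4),o["q"],inverse_kinematics(list((H+.019*ax+.0009*ly)[:2])+[.036],rv))
E
```

```text
[ 0.57362847 -0.05222861  0.0360331 ] [[-6.627e-01  7.489e-01  3.000e-03]
 [ 7.489e-01  6.627e-01 -2.300e-03]
 [-3.700e-03  7.000e-04 -1.000e+00]] [[-0.6626  0.749   0.    ]
 [ 0.749   0.6626 -0.    ]
 [-0.      0.     -1.    ]] [-2.86856780e-01  2.86736521e-01  1.84824657e+00 -1.66305495e-03
  1.00308711e+00 -1.01033173e+00] [-2.85941810e-01  2.86251885e-01  1.84893016e+00 -4.44089210e-16
  1.00641060e+00 -1.01025345e+00]
```

View pics/in1.png

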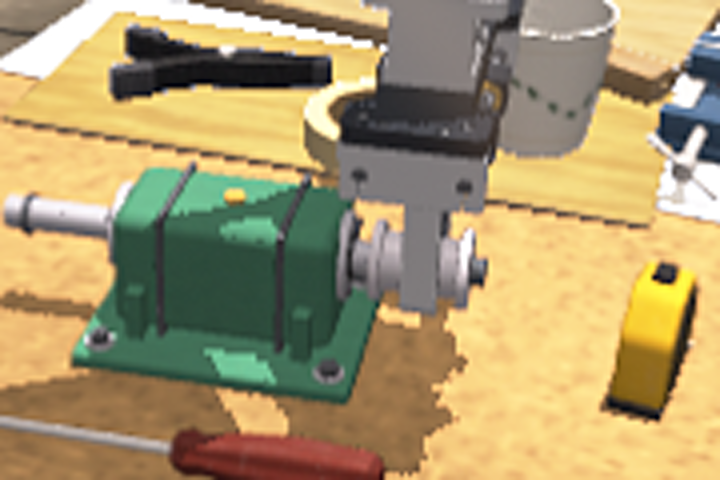

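The fingers are still centred on the barrel (about (420,265) in the crop) and clear of the housing cover, so this is the inner stop. I'll add a slight extra press to be sure, then draw out.

```bash
python3 - <<'E'
from h import *
s,lat=probe(.019,.0009,1,1,20); dwell(.1); print(F(6))
s,lat=probe(s,lat,-1,40,8.5)
dwell(.15); print(F(8)); st(); print(s,lat)
E
```

```text
12.94 s 20.0 (17.47) lat 0.94 Fax -11.59 Flat 0.4 Fz -10.1 w 0.0318
(np.float64(-11.440107475984727), np.float64(0.9023547465808921), np.float64(-9.43108304591737))
13.38 s 19.0 (17.39) lat 0.94 Fax -8.34 Flat -0.0 Fz -6.6 w 0.0314
13.66 s 18.0 (17.34) lat 0.92 Fax -6.24 Flat -0.2 Fz -4.8 w 0.0309
13.94 s 17.0 (17.24) lat 0.91 Fax -2.29 Flat -0.1 Fz -1.8 w 0.0314
14.22 s 16.0 (16.92) lat 0.82 Fax 3.35 Flat -0.9 Fz 2.2 w 0.0314
14.51 s 15.0 (15.27) lat 0.77 Fax 2.83 Flat -0.5 Fz 2.3 w 0.0314
14.79 s 14.0 (13.96) lat 0.76 Fax 2.35 Flat -0.1 Fz 1.4 w 0.0310
15.07 s 13.0 (12.89) lat 0.85 Fax 2.46 Flat 1.0 Fz 0.6 w 0.0313
15.36 s 12.0 (11.89) lat 0.90 Fax 2.32 Flat 0.5 Fz 0.8 w 0.0315
15.64 s 11.0 (10.92) lat 0.89 Fax 2.68 Flat -0.1 Fz 1.1 w 0.0315
15.93 s 10.0 (9.92) lat 0.87 Fax 2.21 Flat -0.3 Fz 1.3 w 0.0316
16.21 s 9.0 (8.94) lat 0.82 Fax 2.48 Flat -0.5 Fz 0.6 w 0.0312
16.49 s 8.0 (7.90) lat 0.82 Fax 2.17 Flat -0.0 Fz 0.6 w 0.0311
16.77 s 7.0 (6.91) lat 0.84 Fax 2.03 Flat 0.2 Fz 0.6 w 0.0313
17.06 s 6.0 (5.93) lat 0.81 Fax 2.36 Flat -0.3 Fz 1.0 w 0.0311
17.34 s 5.0 (4.92) lat 0.81 Fax
[... 355 characters left out ...]
s -1.0 (-1.08) lat 0.82 Fax 2.61 Flat 0.3 Fz -0.4 w 0.0317
19.32 s -2.0 (-2.08) lat 0.77 Fax 2.51 Flat -0.4 Fz -0.6 w 0.0315
19.61 s -3.0 (-3.08) lat 0.81 Fax 2.17 Flat 0.4 Fz -0.4 w 0.0313
19.89 s -4.0 (-4.09) lat 0.77 Fax 2.13 Flat -0.4 Fz -0.5 w 0.0315
20.18 s -5.0 (-4.53) lat 0.78 Fax 4.94 Flat 0.1 Fz 1.6 w 0.0312
20.46 s -6.0 (-4.65) lat 0.77 Fax 8.06 Flat -0.1 Fz 4.2 w 0.0315
20.74 s -7.0 (-4.70) lat 0.74 Fax 10.80 Flat -0.3 Fz 6.0 w 0.0315
STOP
(np.float64(10.907771821910208), np.float64(-0.4513718810260574), np.float64(6.302575767030195))
 t20.96 s -4.73 lat 0.77 z 0.0359  Fax 10.38 Flat -0.48 Fz 6.71 w 0.0314 g 25.0 tq [ 1.41  1.29 -0.05]
-0.0070000000000000106 0.0007390716270768088
```

Both stops were felt at near-equal force, with TCP at 17.45 and -4.71 mm, so the middle is 6.37 mm. Next: move there, release and check.

```bash
python3 - <<'E'
from h import *
lat=.0008
def go(s): P=H+s*ax+lat*ly;P[2]=.036; servo_line(P,speed=.015); dwell(.2); return st("go")
o=go(.0063)
e=np.mean([(observe()["eef_pos"]-H)@ax for _ in range(5) if dwell(.05) is None]); print("mid eef",e)
if abs(e-.00637)>.0003: go(.0063+.00637-e)
set_gripper(.094,10); st("open"); dwell(.2)
E
```

```text
go t22.19 s 6.30 lat 0.82 z 0.0360  Fax -1.66 Flat 0.68 Fz -4.65 w 0.0314 g 25.0 tq [-0.33 -0.35 -0.  ]
mid eef nan
open t23.50 s 6.32 lat 0.78 z 0.0360  Fax -0.44 Flat 0.83 Fz 0.24 w 0.0941 g 0.0 tq [0.06 0.03 0.01]
  return _methods._mean(a, axis=axis, dtype=dtype,
  ret = ret.dtype.type(ret / rcount)
```

It was released at 6.3 mm. The averaging bug didn't matter, because the direct readings agree. Next: retract straight up and check with a picture.

```bash
python3 - <<'E'
from h import *
P=H+.0063*ax+.0008*ly; P[2]=.22; servo_line(P,speed=.1); dwell(.3); st("up")
b=read_camera("scene")[170:290,230:420,::-1]; cv2.imwrite("pics/end.png",cv2.resize(b,None,fx=4,fy=4,interpolation=cv2.INTER_CUBIC))
E
```

```text
up t25.99 s 6.35 lat 0.76 z 0.2198  Fax -0.22 Flat -0.11 Fz 0.69 w 0.0942 g 0.0 tq [-0.05  0.01  0.03]
```

View pics/end.png

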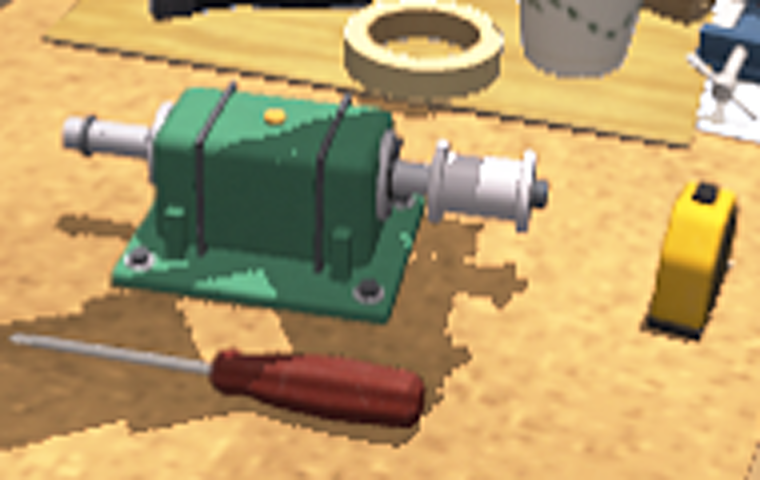

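The hub has moved about 12 crop px inward (outer flange 540→527), which is about 6.3 mm as intended. The other items are where they were.

```bash
python3 -c "
from rig import *
print(hand_in())"
```

```text
the job is handed in; nothing more can be done
None
```

I pushed the spindle in to its inner stop and drew it out to its outer stop, each felt at about 11 N including the drag. I then released it within about 0.1 mm of the measured middle (about 22 mm end float) and handed the job in; the screwdriver, tape measure and roll of tape did not move.

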